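Stone the grinder's platen and hold its belt tensioner back

TASK

The small belt grinder is being readied for a new belt. Take the hand stone by its wooden grip and rub its sole flat along the top of the sprung platen in one pass, from the end by the drive drum to the end by the tensioner, pressing all the way so that the platen gives by a few millimetres without bottoming out, then lay the stone back on the bench, sole down, and let go. Next push the tensioner's round press bar in towards the platen until the arm is past its ratchet click, and finish there still holding it pressed back (it springs out if released), without forcing it hard against its end stop and without disturbing the oil bottle, loupe and steel block behind.

Things in the scene. Friction and masses are not known exactly. Their poses are not given: they have to be found in the camera images.
- grinder: Bench belt grinder without belt, fixed: grey base 112 x 300 x 12 mm. Origin on the bench under the platen's middle; y runs along the grinder: drive drum (50 mm diameter, centre y +98 mm, top 91 mm up) with a motor beside it (x +41 to +96 mm, top 92 mm up) at the +y end; tensioner pivot at y -95 mm, 45 mm up. Pawl guide and knob: y -142 to -178 mm, x -34 mm, up to 57 mm.
- platen_top (a point): Middle of the platen's flat top, 92 mm above the bench when unpressed. The steel platen is 50 mm wide (x) and 130 mm long (y, same axes as the grinder): drum end at y = +65 mm, tensioner end at y = -65 mm.
- platen (a joint): How far the sprung platen is pressed down, m: 0 at rest, bottoms out at 0.013. It starts to give at about 3.5 N and takes 0.9 N more per mm.
- stone_center (a point): Centre of the hand stone, half-way up (23.5 mm above its sole); it stands sole down on the bench. Grey sole 34 x 60 x 13 mm (x, y, z), on it a wooden grip 24 mm wide (x), 54 mm long (y), from 12 to 47 mm above the sole. z is up when it stands on its sole. 0.11 to 0.2 kg.
- press_bar (a point): Middle of the tensioner's black round press bar (16 mm diameter, 96 mm long, parallel to the grinder's x), across the top of the arm's two side plates (gap 61 mm), 85 mm from the pivot; 123 mm above the bench at rest, 130 mm at most. A roller sits between the plates, 31 mm below the bar's underside. Push from outside, towards the grinder's +y.
- tensioner (a joint): Angle of the sprung arm, rad: 0 at rest (leaning outwards 0.40 from upright), grows as the bar is pushed to the grinder's +y; end stop 0.85 (bar 70 mm further in than at rest). The bar needs about 5 N at 0, 13 N at 0.85, some 2 N more while the pawl climbs (0.11 to 0.33). The pawl has dropped behind the tooth from 0.56 on (bar 47 mm in); let go, the arm springs right back.
- pawl (a joint): How far the small pawl plunger is pushed out by the cam tooth, m: 0 at rest, about 0.003 on top of the tooth, back to 0 once the arm is past the click.
Things that resemble listed ones, but are neither listed nor needed, are in the scene too. There is more than one size of the part that bears stone_center; the job needs the smaller.

How it is judged:
On the way, in this order (a step that is already met when the one before it is completed fails the run):
1. the stone is pressed on the platen's drum end (value of joint platen between 0.0015 and 0.0115 m and contact force between stone and platen above 1.5 N and angle between stone_center's own z axis and vertical below 0.2 rad and x of stone_center in the frame of platen_top between -0.02 and 0.02 m and y of stone_center in the frame of platen_top above 0.03 m), for 0.1 s.
2. still pressed, it passes between the drum end and the middle (value of joint platen between 0.0015 and 0.0115 m and contact force between stone and platen above 1.5 N and angle between stone_center's own z axis and vertical below 0.2 rad and x of stone_center in the frame of platen_top between -0.02 and 0.02 m and y of stone_center in the frame of platen_top between 0.01 and 0.024 m), for 0.02 s.
3. still pressed, it passes the middle of the platen (value of joint platen between 0.0015 and 0.0115 m and contact force between stone and platen above 1.5 N and angle between stone_center's own z axis and vertical below 0.2 rad and x of stone_center in the frame of platen_top between -0.02 and 0.02 m and y of stone_center in the frame of platen_top between -0.007 and 0.007 m), for 0.02 s.
4. still pressed, it passes between the middle and the tensioner end (value of joint platen between 0.0015 and 0.0115 m and contact force between stone and platen above 1.5 N and angle between stone_center's own z axis and vertical below 0.2 rad and x of stone_center in the frame of platen_top between -0.02 and 0.02 m and y of stone_center in the frame of platen_top between -0.024 and -0.01 m), for 0.02 s.
5. the stone is pressed on the platen's tensioner end (value of joint platen between 0.0015 and 0.0115 m and contact force between stone and platen above 1.5 N and angle between stone_center's own z axis and vertical below 0.2 rad and x of stone_center in the frame of platen_top between -0.02 and 0.02 m and y of stone_center in the frame of platen_top below -0.03 m), for 0.05 s.
6. the stone lies on the bench, sole down, let go (height (world z) of stone_center below 0.03 m and angle between stone_center's own z axis and vertical below 0.15 rad and contact force between each of the fingers, the arm and stone below 0.1 N and linear speed of stone below 0.03 m/s), for 0.2 s.
7. the pawl rides up the tooth as the arm is pushed in (value of joint pawl above 0.0015 m).
8. the arm is past the click, pushed by the robot (value of joint tensioner above 0.56 rad and value of joint pawl below 0.001 m and contact force between any of the fingers, the arm and tensioner above 3 N), for 0.2 s.
At the end, for the whole second after the job is handed in: The robot itself holds the tensioner arm still at more than 0.56 rad, past the click (pawl back within 1 mm of rest), pressing it with 3 to 30 N; the stone lies still on the bench, sole down within 0.15 rad, untouched by the robot; the platen is free (within 1.5 mm of its top) (all of step 6 and all of step 8 and velocity of joint tensioner between -0.1 and 0.1 rad/s and contact force between the fingers and tensioner below 30 N and contact force between stone and tensioner below 0.1 N and value of joint platen below 0.0015 m); the arm keeps its last pose, push and grip.
It fails at once if the tensioner is forced hard (over 45 N) (contact force between the fingers and tensioner above 45 N).
It fails at once if the oil bottle behind the grinder is disturbed (moved over 25 mm) (distance of oil_bottle from where it was at the start of the episode above 0.025 m).
It fails at once if the loupe behind the grinder is disturbed (moved over 25 mm) (distance of loupe from where it was at the start of the episode above 0.025 m).
It fails at once if the steel block behind the grinder is disturbed (moved over 25 mm) (distance of ref_block from where it was at the start of the episode above 0.025 m).
It also fails if it takes over 64 s, if anything falls off the work surface, if the arm or the gripper's body presses on something with over 40 N, if the wrist force passes 120 N, or if a joint passes its speed limit or range.

ROBOT

A 6-joint arm with a two-finger parallel gripper is mounted at the origin on a cart in front of the work surface, level with it; the furniture and walls round the work are solid. World frame = base frame: x ahead of the robot, y to its left, z up, the work surface at z = 0. Lengths are in m, angles in rad, forces in N, time in s.
With the tool pointing down it reaches from about 0.3 to 0.875 m from the base axis. Payload 4.2 kg.
Tool frame: the origin (TCP) lies between the finger pads; the fingertips stand 8 mm ahead of it and the grasp point (between the pads) lies 11 mm behind it; z points along the fingers, x is the direction in which the jaws open and shut, and the axes are right-handed (so a half turn about z gives the same grasp; the last joint's range is limited). The gripper opens to 85 mm and grips with 20 to 120 N. Pads are 22 mm wide; open, the fingers measure 114 mm over their backs; the gripper's body (76 mm by 85 mm) begins 54 mm behind the grasp point. The pads swing forward as they close: fully open they stand 13 mm farther back than shut.
Start: joints at [1.131, 0.32, 1.565, -0, 1.257, -0.02], TCP at [0.234, 0.525, 0.239] pointing down, gripper open.
Joint ranges: [-3.11, 3.11], [-0.84, 2.01], [0.21, 2.61], [-1.34, 4.49], [0.05, 2.63], [-2.56, 2.56]. Speed limits (rad/s): [2.57, 2.57, 3.14, 3.14, 3.14, 3.14].

INTERFACE

Orientations are given as a rotation vector (axis times angle).
In Python, from rig import env gives the robot as it stands.
- The arm moves only by the tool carry_out, never from a script. Its argument "series" is a list that holds one entry, the list of rows, each a list of 5 numbers: the shift along the tool's x, y, z scaled (see below), then the turn about the tool's z scaled (see below), then the opening, from 0 (shut) to 1 (fully open). In form: [[[dx, dy, dz, roll, grip], ...]]. A call has 1 to 12 rows; each row is the pose to reach, as a shift and turn from the pose commanded when the call began, along the tool's axes at that moment, turning the shorter way round; what a row does not reach only later rows make up. The controller multiplies each number of a shift by 0.3 m and each number of a turn by 180 degrees. A row lasts 1/10 s, in which the tool goes at most 50 mm and 8.59 degrees, less where a joint would pass 70% of its speed; a pose out of reach is approached as far as the arm can. A call with a number of a shift or a turn outside -1 to 1 is refused whole. A call with a gripper value outside its range is refused whole. The fingers move at their own pace and stop on an object; "newtons" is the grip in N (left out, the last holds). Time passes only in rows, so rows that repeat a pose let the fingers close. It gives the time, the measured TCP pose, the force and the opening at its end, in the units of the state.
- env.read_state(): the state, without advancing time (a new reading comes with each control period).
- env.grab_frame(name): name is "side" or "top" or "wrist"; returns the picture (384x512x3 uint8, blue, green, red); there is no depth.
- env.camera_info(name): a dict with "K" (3x3 intrinsics, pixels), "position" and "attitude" of the camera in the world. Camera axes: x right, y down, z forward; pixel columns grow to the right and rows downward; lengths in m; the calibration is good to about 2 mm. The wrist camera is an equidistant fisheye: a pixel r from the principal point sees the ray r / f radians off the axis. A picture is of the moment at which its call begins: read the wrist's pose just before it. camera_info takes no time and is no camera call; for the wrist camera it gives the pose at the moment of the call.
- env.hand_in(): hands the job in, once; it reports no verdict.
The state is a dict: "t": time; "joint_positions": joint angles; "joint_vel": joint speeds; "joint_torque": joint torques, N m; "tcp_pos": TCP position; "tcp_rot": TCP orientation; "force": force on the tool from outside, world axes, zero at the start; "ft_torque": the same for the moment, N m; "gripper_width": opening from 0.0 (shut) to 1.0 (fully open).
Only numpy, scipy, OpenCV 4.12 (cv2) and the standard library are available. Lean on these libraries where they do the work, as an engineer would, in place of code of your own. Each camera call takes 0.05 s, during which the arm holds its last target. There are 200 camera calls.

## Working session

There is one attempt and no reset: what is moved stays moved. The work goes in short steps, Python scripts to look and compute and a tool call to move; the robot and the scene stay as the last step left them, time stands still between calls to the robot, and variables do not carry over. Pictures are saved under pics/ and viewed, about 8 in all and at most 12, crops included, and the job is handed in when it is done.

Besides the shell and the picture viewer there is one more tool, called after "Request:" as name(argument=value, ...) on one line, values as JSON. carry_out: Moves the arm, as the interface text tells. Shifts and turns lie within -1 to 1; 1 stands for 0.3 m of shift or 180 degrees of turn. Its arguments: {"type":"object","properties":{"series":{"type":"array"},"newtons":{"type":"number"}},"required":["series"]}

```bash
ls; mkdir -p pics
python3 - <<'E'
from rig import env
import cv2
print(env.read_state())
for n in("top","side"):
    i=env.camera_info(n);print(n,i)
    cv2.imwrite(f"pics/{n}0.png",env.grab_frame(n))
E
```

```text
pics
{'t': 0.0, 'joint_positions': array([ 1.13099836e+00,  3.20298299e-01,  1.56569619e+00, -3.52388249e-05,
        1.25742944e+00, -2.00116314e-02]), 'joint_vel': array([-0.00032295,  0.00057198, -0.00021651,  0.00018813, -0.00090999,
       -0.00033586]), 'joint_torque': array([ 3.54331358e-03, -4.15524065e+01, -2.34161854e+01,  2.29495063e-04,
        8.15257517e-03, -8.35313216e-06]), 'tcp_pos': array([0.23416018, 0.52463432, 0.23847193]), 'tcp_rot': array([ 2.63469309e+00,  1.70931127e+00, -2.41551781e-03]), 'force': array([ 0.13070234, -0.40037401, -0.34979797]), 'ft_torque': array([-0.07778702,  0.02294933, -0.00976926]), 'gripper_width': 0.9961060490935263}
top {'K': array([[423.72957199,   0.        , 256.85912327],
       [  0.        , 423.72957199, 184.97281112],
       [  0.        ,   0.        ,   1.        ]]), 'position': array([ 0.44747254, -0.18143681,  0.93630101]), 'attitude': array([-2.19726448,  2.13296761, -0.13282891])}
side {'K': array([[456.53142351,   0.        , 256.68295792],
       [  0.        , 456.53142351, 201.8015484 ],
       [  0.        ,   0.        ,   1.        ]]), 'position': array([ 0.71393201, -0.53623408,  0.82218511]), 'attitude': array([-2.59003982, -0.59349828,  0.15443873])}
```

View pics/top0.png

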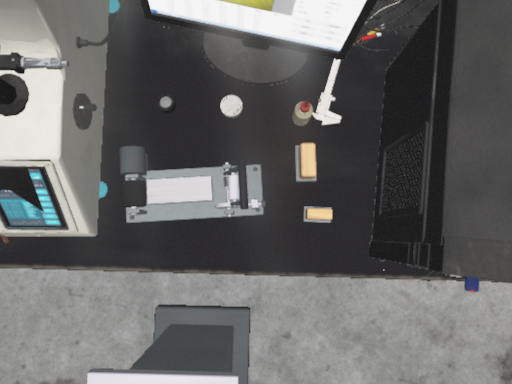

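View pics/side0.png

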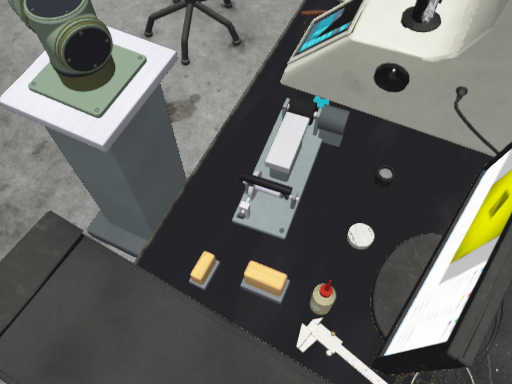

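Top view: the grinder has its drum at the left (133,190), its platen at (179,190) and its press bar near (243,187). Two grey-soled stones with wooden grips are at (306,161), large, and (318,214), small. The small one (sole ≈28 px ≈ 62 mm) fits. I'll confirm that in a crop and measure it.

```bash
cat > h.py <<'E'
import numpy as np, cv2
from scipy.spatial.transform import Rotation as R
from rig import env
def ray(cam,uv,info=None):
    i=info or env.camera_info(cam);K=i["K"]
    p=np.array([(uv[0]-K[0,2])/K[0,0],(uv[1]-K[1,2])/K[1,1],1.])
    if cam=="wrist":
        r=np.hypot(p[0],p[1]);p=np.array([p[0]/r*np.sin(r),p[1]/r*np.sin(r),np.cos(r)]) if r>1e-9 else np.array([0,0,1.])
    return np.array(i["position"]),R.from_rotvec(i["attitude"]).apply(p)
def onz(cam,uv,z,info=None):
    o,d=ray(cam,uv,info);return o+d*(z-o[2])/d[2]
def tri(c1,uv1,c2,uv2):
    o1,d1=ray(c1,uv1);o2,d2=ray(c2,uv2)
    s=np.linalg.lstsq(np.c_[d1,-d2],o2-o1,rcond=None)[0]
    a,b=o1+s[0]*d1,o2+s[1]*d2;return (a+b)/2,np.linalg.norm(a-b)
def proj(cam,P,info=None):
    i=info or env.camera_info(cam);K=i["K"]
    p=R.from_rotvec(i["attitude"]).inv().apply(np.array(P)-i["position"])
    if cam=="wrist":
        r=np.hypot(p[0],p[1]);t=np.arctan2(r,p[2]);p=np.array([p[0]/r*t,p[1]/r*t,1])
    return K[:2,:2]@(p[:2]/p[2])+K[:2,2]
E
python3 - <<'E'
from h import *
im=cv2.imread("pics/top0.png");s=cv2.imread("pics/side0.png")
hsv=cv2.cvtColor(im,cv2.COLOR_BGR2HSV)
m=cv2.inRange(hsv,(8,80,120),(28,255,255))
for c in cv2.findContours(m,0,2)[0]:
    if cv2.contourArea(c)>60:
        r=cv2.minAreaRect(c);b=cv2.boxPoints(r)
        w=np.array([onz("top",p,0.047)[:2] for p in b]);print("wood",r,w.mean(0).round(4),np.linalg.norm(w[1]-w[0]).round(4),np.linalg.norm(w[2]-w[1]).round(4),w.round(4).tolist())
m=cv2.inRange(im,(170,170,170),(255,255,255));m[:,:140]=0;m[:,220:]=0;m[:160]=0;m[215:]=0
c=max(cv2.findContours(m,0,2)[0],key=cv2.contourArea);r=cv2.minAreaRect(c);b=cv2.boxPoints(r)
w=np.array([onz("top",p,0.092)[:2] for p in b]);print("platen",r,w.mean(0),np.linalg.norm(w[1]-w[0]),np.linalg.norm(w[2]-w[1]),w.round(4).tolist())
A=cv2.resize(im[130:235,110:345],None,fx=3.4,fy=3.4,interpolation=2)
cv2.imwrite("pics/crop1.png",A)
E
```

```text
wood ((319.4917297363281, 213.65745544433594), (25.4384765625, 10.51176643371582), 3.012787342071533) [ 0.494  -0.3195] 0.0221 0.0535 [[0.4836, -0.2924], [0.5056, -0.2932], [0.5044, -0.3467], [0.4824, -0.3458]]
wood ((307.9253845214844, 159.93212890625), (34.48473358154297, 15.648935317993164), 87.27368927001953) [ 0.6077 -0.2935] 0.0335 0.0744 [[0.6435, -0.2744], [0.6462, -0.3079], [0.5719, -0.3124], [0.5693, -0.2792]]
platen ((178.67413330078125, 189.46034240722656), (25.074304580688477, 64.82911682128906), 86.633544921875) [ 0.53170806 -0.03010939] 0.1297484143567769 0.050549000721582665 [[0.551, 0.0372], [0.5626, -0.092], [0.5123, -0.097], [0.5009, 0.0313]]
```

View pics/crop1.png

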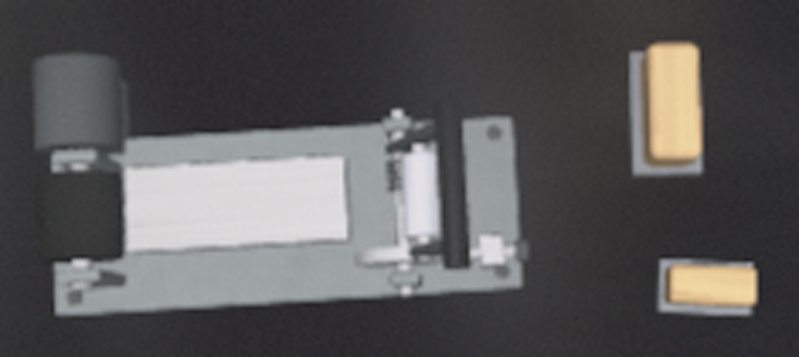

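The crop confirms it: the lower right stone is the small one, with a grip measuring 54 x 22 mm, against 74 x 33 mm for the other. The platen centre is about (0.532, -0.030), yaw +5.1°. The stone is at (0.494, -0.320), yaw -1.3°. I'll swing clear of the microscope first.

```bash
cat >> h.py <<'E'
def go(P,yaw=None):
    """scaled numbers from measured pose to world P, yaw(deg) of tool x"""
    s=env.read_state();r=R.from_rotvec(s["tcp_rot"]);M=r.as_matrix()
    d=M.T@(np.array(P)-s["tcp_pos"])/0.3
    y0=np.degrees(np.arctan2(M[1,0],M[0,0]))
    rl=0 if yaw is None else -((yaw-y0+180)%360-180)/180
    print("tcp",s["tcp_pos"].round(4),"yaw",y0.round(2),"tilt",np.degrees(np.arccos(-M[2,2])).round(2),"F",s["force"].round(2),"w",round(s["gripper_width"],3),"t",round(s["t"],2))
    print("shift",d.round(4),"roll",round(rl,4))
E
python3 - <<'E'
from h import *
go([.24,.24,.24],-1.3)
E
```

```text
tcp [0.2342 0.5247 0.2385] yaw 65.95 tilt 0.09 F [-0.15 -0.5  -0.82] w 1.0 t 0.1
shift [-0.8586  0.4045 -0.0034] roll 0.3736
```

Request:
carry_out(series=[[[-0.86,0.406,0,0.37,1],[-0.86,0.406,0,0.37,1],[-0.86,0.406,0,0.37,1],[-0.86,0.406,0,0.37,1],[-0.86,0.406,0,0.37,1],[-0.86,0.406,0,0.37,1],[-0.86,0.406,0,0.37,1],[-0.86,0.406,0,0.37,1],[-0.86,0.406,0,0.37,1],[-0.86,0.406,0,0.37,1]]], newtons=80)

```text
t: 1.1
tcp_pos: [0.2403, 0.2398, 0.2392]
tcp_rot: [3.141, -0.014, -0.0]
force: [0.9, -0.3, 0.9]
gripper_width: 1.0
```

Run:
```python
from h import *
go([.40,-.05,.24],-1.3)
```

```text
tcp [0.2403 0.2398 0.2392] yaw -0.52 tilt 0.02 F [ 0.88 -0.32  0.88] w 1.0 t 1.1
shift [ 0.5409  0.9611 -0.0027] roll 0.0044
```

Request:
carry_out(series=[[[0.5,0.96,0,0.004,1],[0.5,0.96,0,0.004,1],[0.5,0.96,0,0.004,1],[0.5,0.96,0,0.004,1],[0.5,0.96,0,0.004,1],[0.5,0.96,0,0.004,1],[0.5,0.96,0,0.004,1],[0.5,0.96,0,0.004,1]]])

```text
t: 1.9
tcp_pos: [0.3886, -0.0522, 0.2389]
tcp_rot: [3.141, -0.041, -0.0]
force: [-0.8, 1.2, 0.4]
gripper_width: 1.005
```

Request:
carry_out(series=[[[0.34,0.9,0.3,0,1],[0.34,0.9,0.3,0,1],[0.34,0.9,0.3,0,1],[0.34,0.9,0.3,0,1],[0.34,0.9,0.3,0,1],[0.34,0.9,0.3,0,1],[0.34,0.9,0.3,0,1],[0.34,0.9,0.3,0,1],[0.34,0.9,0.3,0,1],[0.34,0.9,0.3,0,1]]])

```text
t: 2.9
tcp_pos: [0.4826, -0.3205, 0.1501]
tcp_rot: [-3.141, 0.034, -0.001]
force: [0.0, -0.7, -0.4]
gripper_width: 1.0
```

Run:
```python
from h import *
go([.494,-.3195,.10],-1.3)
i=env.camera_info("wrist");im=env.grab_frame("wrist");cv2.imwrite("pics/w1.png",im)
print(i, proj("wrist",[.494,-.3195,.047],i))
m=cv2.inRange(cv2.cvtColor(im,cv2.COLOR_BGR2HSV),(8,80,100),(28,255,255))
for c in cv2.findContours(m,0,2)[0]:
    if cv2.contourArea(c)>150:
        r=cv2.minAreaRect(c);w=np.array([onz("wrist",p,.047,i)[:2] for p in cv2.boxPoints(r)])
        print(r,w.mean(0).round(4),w.round(4).tolist())
```

```text
tcp [ 0.4826 -0.3205  0.1501] yaw -1.25 tilt 0.03 F [ 0.01 -0.71 -0.44] w 1.0 t 2.9
shift [ 0.0377 -0.0041  0.1669] roll 0.0003
{'K': array([[297.31863964,   0.        , 262.45245824],
       [  0.        , 297.31863964, 188.64348073],
       [  0.        ,   0.        ,   1.        ]]), 'position': array([ 0.48492898, -0.25348913,  0.28562041]), 'attitude': array([ 2.87452481e+00, -3.22008571e-02, -1.46147928e-03])} [274.53291685 189.27863018]
((402.0, 158.5), (43.0, 86.0), 90.0) [ 0.6104 -0.2941] [[0.5651, -0.2761], [0.6525, -0.2734], [0.6572, -0.3142], [0.5668, -0.3129]]
```

View pics/w1.png

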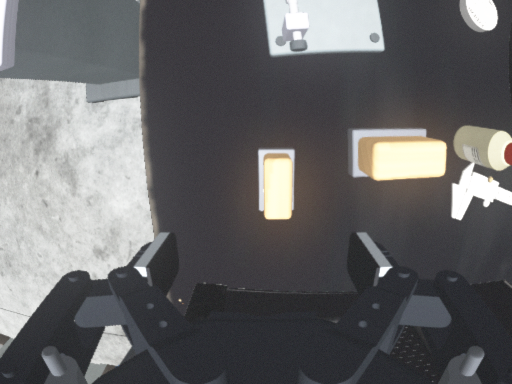

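Wrist view: the small stone's grip spans columns 264–292 and rows 154–219, and its sole spans columns 259–294 and rows 150–210. Next I'll cast these edges.

Run:
```python
from h import *
i=env.camera_info("wrist")
im=cv2.imread("pics/w1.png").astype(int)
print((im[190,250:304].sum(1)//3).tolist());print((im[140:226,278].sum(1)//3).tolist())
for p,z in (((264,190),.047),((292,190),.047),((259,180),.013),((294,180),.013),((278,150),.013),((278,219),.047),((276,219),.0)): print(p,z,onz("wrist",p,z,i)[:2].round(4))
```

```text
[77, 76, 77, 78, 78, 78, 75, 84, 111, 197, 228, 228, 232, 243, 209, 230, 234, 238, 243, 244, 245, 245, 246, 247, 247, 246, 246, 246, 245, 245, 245, 244, 244, 245, 244, 244, 244, 243, 241, 235, 227, 213, 202, 179, 99, 84, 82, 81, 81, 86, 81, 80, 82, 80]
[73, 75, 73, 76, 71, 74, 74, 85, 105, 164, 215, 228, 219, 181, 150, 146, 147, 153, 194, 231, 239, 242, 244, 245, 246, 246, 245, 246, 246, 246, 246, 246, 246, 246, 246, 246, 246, 246, 246, 245, 245, 245, 245, 246, 246, 246, 245, 245, 246, 245, 245, 245, 245, 245, 245, 245, 245, 245, 245, 245, 245, 245, 244, 245, 244, 245, 245, 245, 244, 244, 245, 244, 244, 244, 243, 244, 243, 241, 232, 143, 84, 76, 79, 75, 74, 78]
(264, 190) 0.047 [ 0.4853 -0.3202]
(292, 190) 0.047 [ 0.5087 -0.3207]
(259, 180) 0.013 [ 0.4808 -0.3198]
(294, 180) 0.013 [ 0.514  -0.3205]
(278, 150) 0.013 [ 0.4991 -0.2916]
(278, 219) 0.047 [ 0.4968 -0.3464]
(276, 219) 0.0 [ 0.4971 -0.3646]
```

Request:
carry_out(series=[[[0.045,0,0.2,0,1],[0.045,0,0.3,0,1],[0.045,0,0.36,0,1],[0.045,0,0.42,0,1],[0.045,0,0.42,0,1],[0.045,0,0.42,0,0],[0.045,0,0.42,0,0],[0.045,0,0.42,0,0],[0.045,0,0.42,0,0],[0.045,0,0.42,0,0],[0.045,0,0.42,0,0],[0.045,0,0.42,0,0]]])

```text
t: 4.15
tcp_pos: [0.4967, -0.323, 0.0244]
tcp_rot: [3.14, -0.038, 0.003]
force: [-0.2, 1.0, 6.3]
gripper_width: 0.266
```

Run:
```python
from h import *
go([.496,-.32,.14],-1.3)
```

```text
tcp [ 0.4967 -0.323   0.0244] yaw -1.38 tilt 0.11 F [-0.19  0.96  6.27] w 0.266 t 4.15
shift [-0.002  -0.0094 -0.3853] roll -0.0004
```

Request:
carry_out(series=[[[0,0,-0.05,0,0],[0,0,-0.15,0,0],[0,0,-0.3,0,0],[0,0,-0.45,0,0],[0,0,-0.6,0,0],[0,0,-0.6,0,0],[0,0,-0.6,0,0]]])

```text
t: 4.85
tcp_pos: [0.4961, -0.3225, 0.2038]
tcp_rot: [3.141, -0.038, 0.002]
force: [-0.3, 0.1, -1.4]
gripper_width: 0.267
```

Run:
```python
from h import *
go([.496,-.32,.2],5.1)
th=np.radians(5.1);c=np.array([.532,-.030]);Y=np.array([-np.sin(th),np.cos(th)])
print(c+.036*Y,c-.036*Y)
i=env.camera_info("wrist");im=env.grab_frame("wrist");cv2.imwrite("pics/w2.png",im)
cv2.imwrite("pics/s2.png",env.grab_frame("side"))
cv2.imwrite("pics/w2s.png",np.hstack([im[120:384,150:400],cv2.imread("pics/s2.png")[150:384,100:400].copy() if 0 else cv2.resize(cv2.imread("pics/s2.png")[170:324,120:280],None,fx=1.714,fy=1.714)[:264,:]]))
```

```text
tcp [ 0.4961 -0.3225  0.2038] yaw -1.38 tilt 0.08 F [-0.29  0.09 -1.4 ] w 0.267 t 4.85
shift [-0.0005 -0.0084  0.0128] roll -0.036
[0.52879981 0.00585748] [ 0.53520019 -0.06585748]
```

View pics/w2s.png

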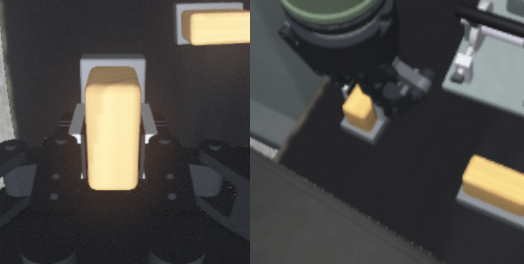

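The stone is held sole down (tilt about 0, opening 22.7 mm). I'll carry it over the platen at height.

Request:
carry_out(series=[[[0.05,-0.2,0,-0.01,0],[0.08,-0.4,0,-0.02,0],[0.1,-0.6,0,-0.03,0],[0.11,-0.75,0,-0.036,0],[0.11,-0.9,0,-0.036,0],[0.11,-0.9,0,-0.036,0],[0.11,-0.9,0,-0.036,0]]])

```text
t: 5.65
tcp_pos: [0.5344, -0.0502, 0.2011]
tcp_rot: [-3.136, -0.147, 0.007]
force: [-0.5, -0.5, -1.7]
gripper_width: 0.267
```

Run:
```python
from h import *
go([.529,.006,.13],5.1)
im=cv2.imread("pics/w2.png");print((im[170:320,262].sum(1)//3)[::3].tolist())
```

```text
tcp [ 0.5344 -0.0502  0.2011] yaw 5.36 tilt 0.28 F [-0.53 -0.54 -1.65] w 0.267 t 5.65
shift [ 0.0005 -0.1878  0.2372] roll 0.0014
[55, 60, 77, 136, 179, 175, 118, 116, 119, 112, 116, 124, 188, 213, 220, 224, 225, 226, 225, 225, 224, 224, 224, 225, 225, 224, 224, 225, 224, 224, 225, 225, 224, 223, 223, 224, 224, 223, 223, 223, 222, 223, 222, 221, 220, 220, 209, 49, 44, 49]
```

Run:
```python
from h import *
i=env.camera_info("wrist");s=env.read_state();M=R.from_rotvec(s["tcp_rot"]).as_matrix()
t=s["tcp_pos"]
for p,dz in(((262,310),.0226),((262,179),-.0114)):
    w=onz("wrist",p,t[2]+dz,i);print(p,(M.T@(w-t)).round(4))
```

```text
(262, 310) [ 0.0008  0.0235 -0.0226]
(262, 179) [ 0.0009 -0.0318  0.0115]
```

Request:
carry_out(series=[[[0,-0.19,0.1,0,0],[0,-0.19,0.2,0,0],[0,-0.19,0.25,0,0],[0,-0.19,0.25,0,0]]])

```text
t: 6.05
tcp_pos: [0.5277, 0.003, 0.1245]
tcp_rot: [-3.138, -0.14, 0.014]
force: [-0.2, -0.1, -1.0]
gripper_width: 0.268
```

Run:
```python
from h import *
go([.529,.006,.1164],5.1)
```

```text
tcp [0.5277 0.003  0.1245] yaw 5.12 tilt 0.51 F [-0.18 -0.09 -1.02] w 0.268 t 6.05
shift [ 0.0053 -0.0096  0.0268] roll 0.0001
```

Request:
carry_out(series=[[[0,-0.008,0.015,0,0],[0,-0.008,0.03,0,0],[0,-0.008,0.04,0,0],[0,-0.008,0.045,0,0],[0,-0.008,0.045,0,0],[0,-0.008,0.045,0,0]]])

```text
t: 6.65
tcp_pos: [0.5308, 0.0054, 0.1156]
tcp_rot: [3.138, 0.14, 0.002]
force: [-0.5, -1.4, 3.0]
gripper_width: 0.264
```

Run:
```python
from h import *
go([.535,-.0685,.111],5.1)
```

```text
tcp [0.5308 0.0054 0.1156] yaw 5.11 tilt 0.1 F [-0.55 -1.4   2.98] w 0.264 t 6.65
shift [-0.0079  0.2465  0.0155] roll 0.0001
```

Request:
carry_out(series=[[[0,0,0.01,0,0],[0,0,0.02,0,0],[0,0,0.02,0,0],[0,0,0.02,0,0]]])

```text
t: 7.05
tcp_pos: [0.5308, 0.0054, 0.1097]
tcp_rot: [3.138, 0.14, 0.002]
force: [-0.8, -2.9, 8.0]
gripper_width: 0.265
```

Run:
```python
from h import *
go([.535,-.0685,.111],5.1)
```

```text
tcp [0.5308 0.0054 0.1097] yaw 5.12 tilt 0.1 F [-0.78 -2.9   7.96] w 0.265 t 7.05
shift [-0.0081  0.2466 -0.0041] roll 0.0001
```

Contact is about 9 N, so the platen has given ≈6 mm. Now the pass.

Request:
carry_out(series=[[[0,0.02,0,0,0],[0,0.045,0,0,0],[0,0.07,0,0,0],[0,0.095,0,0,0],[0,0.12,0,0,0],[0,0.145,0,0,0],[0,0.17,0,0,0],[0,0.195,0,0,0],[0,0.22,0,0,0],[0,0.245,0,0,0],[0,0.26,0,0,0],[0,0.26,0,0,0]]])

```text
t: 8.25
tcp_pos: [0.5385, -0.0713, 0.1099]
tcp_rot: [-3.137, -0.138, -0.006]
force: [0.5, 2.9, 7.8]
gripper_width: 0.266
```

Run:
```python
from h import *
go([.535,-.0685,.2],5.1)
i=env.camera_info("wrist");im=env.grab_frame("wrist");cv2.imwrite("pics/w3.png",im)
th=np.radians(5.1);c=np.array([.532,-.030]);t=env.read_state()["tcp_pos"][:2]-c
print("platen frame xy tcp",np.cos(th)*t[0]+np.sin(th)*t[1],-np.sin(th)*t[0]+np.cos(th)*t[1])
```

```text
tcp [ 0.5385 -0.0713  0.1099] yaw 5.03 tilt 0.22 F [0.49 2.93 7.82] w 0.266 t 8.25
shift [-0.0098 -0.0107 -0.3002] roll -0.0004
platen frame xy tcp 0.0028179477406062472 -0.04166404176401903
```

View pics/w3.png

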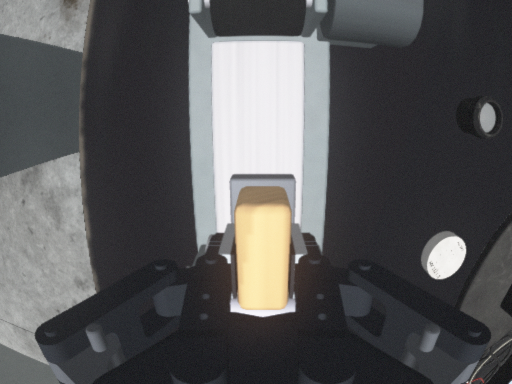

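Wrist view: the stone is flat on the platen, centred across it. Its far sole edge is at row 175 and the platen's drum end at row 41. I'll check the end position.

Run:
```python
from h import *
i=env.camera_info("wrist");M=R.from_rotvec(env.read_state()["tcp_rot"]).as_matrix()
a=M.T@onz("wrist",(263,175),.0985,i);b=M.T@onz("wrist",(258,41),.086,i)
print("stone y",.065-(a[1]-b[1])-.030)
for u,z in((231,.0985),(296,.0985)):print((M.T@onz("wrist",(u,185),z,i))[0])
for u in(213,304):print((M.T@onz("wrist",(u,150),.086,i))[0])
```

```text
stone y -0.03535894839880252
0.515547002210188
0.548897849491445
0.5047629751354912
0.5543000523331473
```

Request:
carry_out(series=[[[0,0.012,0,0,0],[0,0.012,0,0,0],[0,0.012,-0.05,0,0],[0,0.012,-0.15,0,0],[0,0.012,-0.3,0,0],[0,0.012,-0.3,0,0],[-0.03,0.2,-0.3,0,0],[-0.08,0.4,-0.3,0,0],[-0.15,0.6,-0.3,0,0],[-0.2,0.8,-0.3,0,0],[-0.21,0.85,-0.3,0,0],[-0.21,0.85,-0.3,0,0]]])

```text
t: 9.5
tcp_pos: [0.4959, -0.336, 0.1971]
tcp_rot: [3.138, 0.132, -0.002]
force: [0.0, 1.0, -1.8]
gripper_width: 0.268
```

Run:
```python
from h import *
go([.496,-.335,.0265],0)
```

```text
tcp [ 0.4959 -0.336   0.1971] yaw 4.84 tilt 0.08 F [ 0.02  1.03 -1.81] w 0.268 t 9.5
shift [ 0.0014 -0.0037  0.5685] roll 0.0269
```

Request:
carry_out(series=[[[0,0,0.15,0,0],[0,0,0.3,0,0],[0,0,0.42,0,0],[0,0,0.5,0,0],[0,0,0.54,0,0],[0,0,0.56,0,0],[0,0,0.57,0,0],[0,0,0.576,0,0],[0,0,0.58,0,0],[0,0,0.58,0,0],[0,0,0.58,0,0]]])

```text
t: 10.6
tcp_pos: [0.4975, -0.3317, 0.0254]
tcp_rot: [3.138, 0.14, 0.002]
force: [0.4, -0.2, -2.0]
gripper_width: 0.27
```

Run:
```python
from h import *
go([.496,-.335,.15],0)
```

```text
tcp [ 0.4975 -0.3317  0.0254] yaw 5.1 tilt 0.07 F [ 0.44 -0.18 -1.99] w 0.27 t 10.6
shift [-0.0055  0.0107 -0.4153] roll 0.0283
```

Request:
carry_out(series=[[[0,0,0.003,0,0],[0,0,0.006,0,0],[0,0,0.006,0,0],[0,0,0.006,0,1],[0,0,0.006,0,1],[0,0,0.006,0,1],[0,0,0.006,0,1],[0,0,0.006,0,1],[0,0,0.006,0,1]]])

```text
t: 11.5
tcp_pos: [0.4972, -0.3315, 0.0229]
tcp_rot: [-3.138, -0.14, 0.0]
force: [0.5, 1.2, -0.1]
gripper_width: 0.996
```

Request:
carry_out(series=[[[0,0,-0.05,0,1],[0,0,-0.15,0,1],[0,0,-0.3,0,1],[0,0,-0.45,0,1],[0,0,-0.6,0,1],[0,0,-0.6,0,1],[0,0,-0.6,0,1]]])

```text
t: 12.2
tcp_pos: [0.4975, -0.3317, 0.2041]
tcp_rot: [3.137, 0.14, 0.003]
force: [0.2, 0.7, -0.4]
gripper_width: 0.998
```

Run:
```python
from h import *
go([.496,-.335,.15],0)
i=env.camera_info("wrist");im=env.grab_frame("wrist");cv2.imwrite("pics/w4.png",im);print(i["position"],i["attitude"])
```

```text
tcp [ 0.4975 -0.3317  0.2041] yaw 5.11 tilt 0.14 F [ 0.23  0.66 -0.35] w 0.998 t 12.2
shift [-0.0063  0.0103  0.1803] roll 0.0284
[ 0.49210528 -0.2647329   0.33952571] [2.87048061 0.12689467 0.02219727]
```

View pics/w4.png

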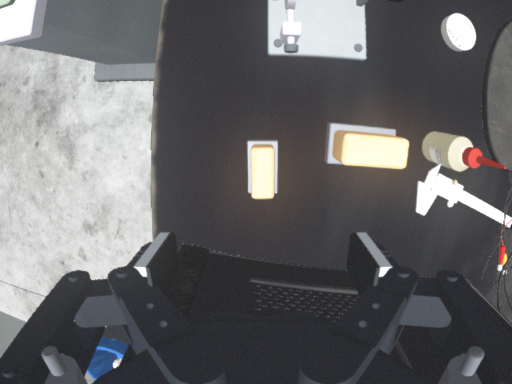

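The stone is back on the bench, sole down and released, at (262,168); the bottle, loupe and the rest are untouched. Now I'll locate the bar and plan the push.

Run:
```python
from h import *
for p in((241,162),(246,206),(243.5,184)):print(onz("top",p,.128).round(4))
go([.547,-.201,.2],5.1)
```

```text
[ 0.5849 -0.154   0.128 ]
[ 0.5002 -0.1664  0.128 ]
[ 0.5423 -0.1602  0.128 ]
tcp [ 0.4967 -0.3312  0.2024] yaw 5.11 tilt 0.06 F [ 0.17  0.69 -1.61] w 0.999 t 12.25
shift [ 0.2057 -0.4173  0.0082] roll 0.0
```

Request:
carry_out(series=[[[0.05,-0.1,0,0,0],[0.1,-0.2,0,0,0],[0.15,-0.3,0,0,0],[0.2,-0.42,0,0,0],[0.2,-0.42,0,0,0],[0.2,-0.42,0,0,0],[0.2,-0.42,0,0,0],[0.2,-0.42,0.1,0,0],[0.2,-0.42,0.2,0,0],[0.2,-0.42,0.29,0,0],[0.2,-0.42,0.29,0,0],[0.2,-0.42,0.29,0,0]]])

```text
t: 13.45
tcp_pos: [0.5455, -0.2017, 0.116]
tcp_rot: [-3.138, -0.138, 0.001]
force: [0.6, -0.7, 0.3]
gripper_width: 0.002
```

Run:
```python
from h import *
go([.547,-.201,.116],5.1)
im=env.grab_frame("wrist");cv2.imwrite("pics/w5.png",im)
```

```text
tcp [ 0.5455 -0.2017  0.116 ] yaw 5.02 tilt 0.04 F [ 0.58 -0.68  0.33] w 0.002 t 13.45
shift [ 0.0051 -0.0018 -0.0001] roll -0.0004
```

View pics/w5.png

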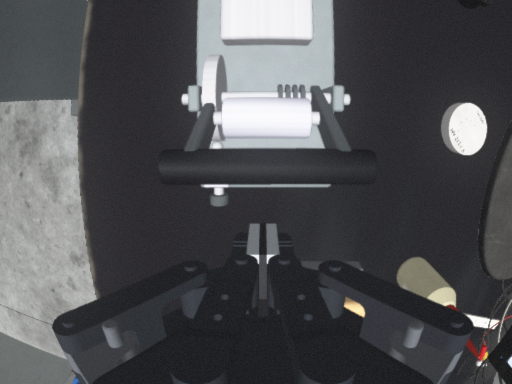

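The fingers are shut, centred on the bar, about 25 mm outside it. I'll push part-way, then check.

Request:
carry_out(series=[[[0,-0.03,0,0,0],[0,-0.06,0,0,0],[0,-0.08,0,0,0],[0,-0.1,0,0,0],[0,-0.12,0,0,0],[0,-0.14,0,0,0],[0,-0.16,0,0,0],[0,-0.18,0,0,0],[0,-0.2,0,0,0],[0,-0.22,0,0,0],[0,-0.22,0,0,0]]])

```text
t: 14.6
tcp_pos: [0.5425, -0.1367, 0.1188]
tcp_rot: [3.132, 0.143, 0.012]
force: [1.3, -8.4, 6.3]
gripper_width: 0.001
```

```bash
cat >> h.py <<'E'
def py():
    th=np.radians(5.1);t=env.read_state()["tcp_pos"][:2]-np.array([.532,-.030])
    y=-np.sin(th)*t[0]+np.cos(th)*t[1];b=y+.019
    print("platen y tcp",y.round(4),"bar in",round(b+.1281,4),"angle est",np.arcsin((b+.095)/.085)+.4)
E
python3 - <<'E'
from h import *
go([.535,-.115,.116],5.1);py()
E
```

```text
tcp [ 0.5425 -0.1367  0.1188] yaw 5.23 tilt 0.57 F [ 1.27 -8.36  6.25] w 0.001 t 14.6
shift [-0.0184 -0.0743  0.0087] roll 0.0007
platen y tcp -0.1072 bar in 0.0399 angle est 0.4803018542163458
```

Request:
carry_out(series=[[[0,-0.015,0,0,0],[0,-0.03,0,0,0],[0,-0.045,0,0,0],[0,-0.058,0,0,0],[0,-0.058,0,0,0],[0,-0.058,0,0,0],[0,-0.058,0,0,0]]])

```text
t: 15.3
tcp_pos: [0.541, -0.1206, 0.1174]
tcp_rot: [3.131, 0.143, 0.011]
force: [4.2, -12.0, -1.1]
gripper_width: -0.002
```

Run:
```python
from h import *
go([.535,-.115,.116],5.1);py()
im=env.grab_frame("wrist");s=env.grab_frame("side")
cv2.imwrite("pics/f.png",np.hstack([cv2.resize(im[60:300,120:420],(375,300)),cv2.resize(s[80:310,170:350],(235,300))]))
```

```text
tcp [ 0.541  -0.1206  0.1174] yaw 5.25 tilt 0.59 F [  4.23 -12.02  -1.09] w -0.002 t 15.3
shift [-0.0182 -0.0205  0.0045] roll 0.0008
platen y tcp -0.0911 bar in 0.056 angle est 0.6732415802304181
```

View pics/f.png

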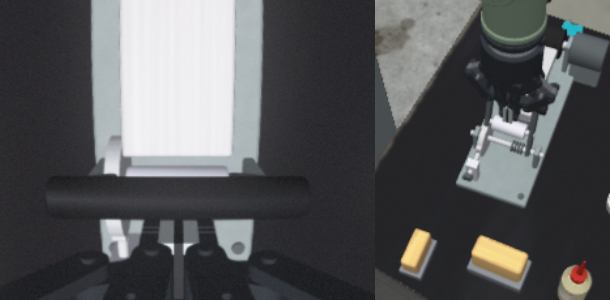

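Wrist view: the bar centre is at about (262,218) in the full frame, with the fingers against it. The side view shows the stone still flat on the bench. I'll cross-check the bar angle.

Run:
```python
from h import *
i=env.camera_info("wrist");th=np.radians(5.1)
for v,z in ((201,.127),(235,.127),(218,.130)):
    w=onz("wrist",(262,v),z,i)[:2]-np.array([.532,-.030]);y=-np.sin(th)*w[0]+np.cos(th)*w[1]
    print(v,y.round(4),"ang",np.arcsin((y+.095)/.085)+.4)
```

```text
201 -0.0642 ang 0.7710335344333601
235 -0.0808 ang 0.5683148558315587
218 -0.0711 ang 0.6849262790446669
```

Both estimates agree at 0.67–0.68 rad, past the click and clear of the 0.85 stop. I'll let it settle briefly, then hand in.

Request:
carry_out(series=[[[0,0,0,0,0],[0,0,0,0,0],[0,0,0,0,0],[0,0,0,0,0]]])

```text
t: 15.8
tcp_pos: [0.541, -0.1207, 0.1174]
tcp_rot: [3.131, 0.143, 0.011]
force: [2.8, -12.6, -1.0]
gripper_width: 0.002
```

Run:
```python
from h import *
go([.535,-.115,.116],5.1);py();print(env.hand_in())
```

```text
tcp [ 0.541  -0.1207  0.1174] yaw 5.24 tilt 0.59 F [  2.84 -12.6   -0.98] w 0.002 t 15.8
shift [-0.0183 -0.0207  0.0045] roll 0.0008
platen y tcp -0.0911 bar in 0.056 angle est 0.6724233338913073
the job is handed in; nothing more can be done
None
```

I ran both parts of the job and handed it in at about 15.8 s. The hand-in reports no verdict, so the results below are from my own readings.

- **Stone pass:** I rubbed the small stone along the platen from about y +0.04 to -0.038 m. Contact was about 9 N at both ends of the main pass, so the platen gave roughly 6 mm. I then laid the stone back on the bench, sole down, and let go.
- **Press bar:** The shut fingers pushed the bar about 56 mm in and are holding it with about 13 N. The tool position gives an arm angle of 0.67 rad and the wrist picture 0.68 rad, past the click at 0.56 and short of the stop at 0.85.
- **Last checks:** The arm is still, and the last side view shows the stone lying flat and untouched. I did not see any contact with the bottle, loupe or block.
- **Not measured:** I had no direct reading of the pawl; that it has dropped is inferred from the arm angle.
- **Small disagreements:** The two cameras differed by about 2–3 mm on where the stone and bar were, which is within what the job needed.

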